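# Find the mill barrel with the ball left in it

## Robot

A 7-joint arm with a two-finger parallel gripper is mounted at the origin on a cart in front of the work surface, level with it; the furniture and walls round the work are solid. World frame = base frame: x ahead of the robot, y to its left, z up, the work surface at z = 0. Lengths are in m, angles in degrees, forces in N, time in s.
With the tool pointing down it reaches from about 0.425 to 0.875 m from the base axis. Payload 4.7 kg.
Tool frame: the origin (TCP) lies midway between the tips of the shut fingers; the grasp point (between the pads) lies 19 mm behind it (env.tcp_to_grasp is the distance from the TCP to the grasp point, in m); z points along the fingers, x is the direction in which the jaws open and shut, and the axes are right-handed (so a half turn about z gives the same grasp; the last joint's range is limited). The gripper opens to 87 mm and grips with 3 to 60 N. Pads are 19 mm wide; open, the fingers measure 117 mm over their backs; the gripper's body (75 mm by 190 mm) begins 51 mm behind the grasp point.
Start: joints at [71.683, 18.392, -4.016, 83.108, 1.295, 78.541, -3.26], TCP at [0.213, -0.614, 0.223] pointing down, gripper open.
Joint ranges: [-163.93, 163.93], [-17.29, 119.83], [-79.2, 71.16], [3.27, 140.29], [-89.18, 269.18], [5.43, 117.66], [-154.24, 154.24]. Speed limits (degrees/s): [147.25, 147.25, 180, 180, 180, 180, 180].

## Interface

Orientations are given as [roll, pitch, yaw] about the fixed x, y, z axes, in that order (R = Rz(yaw) Ry(pitch) Rx(roll)).
In Python, from cell import env, viewer gives the robot as it stands.
- The arm moves only by the shell command python3 -m pendant 'ROWS' [OPENING] [FORCE]. ROWS is JSON, a list of rows, each a list of 6 numbers: the shift along the tool's x, y, z each as a share of 0.1 m, from -1 to 1, then the turn, a rotation vector about the tool's x, y, z each as a share of 90 degrees, from -1 to 1. A call has exactly 8 rows; each row is the pose to reach, as a shift and turn from the pose commanded when the call began, along the tool's axes at that moment; what a row does not reach only later rows make up. A row lasts 1/8 s, in which the tool goes at most 62.5 mm and 10.7 degrees, less where a joint would pass 70% of its speed; a pose out of reach is approached as far as the arm can. A call with a number of a shift or a turn outside -1 to 1 is refused whole. A call with a gripper value outside its range is refused whole. OPENING is the finger opening in mm, from 0 to 87, set as the call begins (- or left out, the last holds). The fingers move at their own pace and stop on an object; FORCE is the grip in N (left out, the last holds). Time passes only in rows, so rows that repeat a pose let the fingers close, or fill a call up. It gives the time, the measured TCP pose, the force and the opening at its end, in the units of the state.
- env.get_obs(): the state, without advancing time (a new reading comes with each control period).
- viewer.read_camera(name): name is "scene" or "top"; returns a dict with "frame" (400x640x3 uint8, red, green, blue), "fx", "fy", "cx", "cy" (pixels), "view" (4x4, takes a point from world to camera coordinates). Camera axes: x right, y down, z forward; pixel columns grow to the right and rows downward; lengths in m; the calibration is good to about 2 mm. A picture is of the moment at which its call begins. There is no depth.
- env.sign_off(): hands the job in, once; it reports no verdict.
The state is a dict: "time_s": time; "qpos": joint angles; "joint_velocities": joint speeds; "effort": joint torques, N m; "tool_pos": TCP position; "tool_rot": TCP orientation; "force": force on the tool from outside, world axes, zero at the start; "wrist_torque": the same for the moment, N m; "grip_width": finger opening in m.
Only numpy, scipy, OpenCV 4.12 (cv2) and the standard library are available. Lean on these libraries where they do the work, as an engineer would, in place of code of your own. Each camera call takes 0.05 s, during which the arm holds its last target.

## Task

One of the three small steel mill barrels in the white cradle still has its milling ball shut inside. First screw the one loose blue cap fully home, clockwise, until its white line meets the red mark on the collar, while the barrel lies in the cradle; then lift the barrels clear one at a time by the cap and shake them end to end until you find the one that rattles, setting any silent barrel back down in its pocket. Finish while holding the rattling barrel in the gripper, level, still and a hand's breadth or more above the middle of the blue notebook: do not put it down or let go, and leave the screwdriver, marker and filter where they lie.

Things in the scene. Friction and masses are not known exactly. Their poses are not given: they have to be found in the camera images.
- cradle: white plastic cradle block screwed to the bench, 184 (x) x 312 (y) x 28 mm; origin under its centre. Three pockets side by side at y = +100, 0, -100 mm, each 157 x 65 mm (long side along x), 20 mm deep, floor 8 mm above the bench, edges chamfered: a barrel has 3.5 mm play each way and cannot turn. Raise a barrel over 20 mm to take it out.
- barrel_a: steel mill barrel lying along its x axis, 150 mm long, with black square end plates 58 x 58 mm and, mid-way on top, a filling port with a blue knurled screw cap by which it is lifted (92.5 mm high in all). Origin: centre of the underside, below the cap. The three look alike; all-up weights vary from 0.28 to 0.86 kg, so weight does not tell which holds the ball.
- barrel_b: second barrel, same sizes and axes. Any one of the three, drawn anew each time, holds a loose 30 mm carbide ball (0.22 kg) that runs 102 mm end to end inside, along the barrel's x axis; the others are empty. The ball rolls once tilted over about 0.15 rad, knocks on the end within 0.5 s at 0.4 rad, and stays at that end when level: the moment on the grip differs by 0.22 N m between ends.
- barrel_c: third barrel, same sizes and axes. May or may not hold the ball. Turning a cap hard presses its barrel askew in the pocket; easing the grip lets it lie free again before it is lifted.
- barrel_a_grip (a point): middle of the cap of barrel_a, 78.5 mm above the barrel's underside, on the port's upright axis; grip the cap here from above, across any diameter (46 mm); the hold is firmest with the fingers closing along the barrel's x axis. The cap is 28 mm tall, 14 mm below and above this point; the steel collar right under it is 57 mm in diameter.
- barrel_a_cap (a joint): angle of the cap of barrel_a on its thread, rad: 0 = home against its stop (white line on the cap meets the red mark on the collar, on the barrel's -x side); grows counter-clockwise seen from above, to 1.6. One of the three starts 0.7 to 1.3 open, the others at 0. Turns about the upright axis with 0.15 N m of friction, stays where left, does not come off.
- barrel_b_grip (a point): middle of the cap of barrel_b, 78.5 mm above the barrel's underside, on the port's upright axis; grip the cap here from above, across any diameter (46 mm); the hold is firmest with the fingers closing along the barrel's x axis. The cap is 28 mm tall, 14 mm below and above this point; the steel collar right under it is 57 mm in diameter.
- barrel_b_cap (a joint): angle of the cap of barrel_b on its thread, rad: 0 = home against its stop (white line on the cap meets the red mark on the collar, on the barrel's -x side); grows counter-clockwise seen from above, to 1.6. One of the three starts 0.7 to 1.3 open, the others at 0. Turns about the upright axis with 0.15 N m of friction, stays where left, does not come off.
- barrel_c_grip (a point): middle of the cap of barrel_c, 78.5 mm above the barrel's underside, on the port's upright axis; grip the cap here from above, across any diameter (46 mm); the hold is firmest with the fingers closing along the barrel's x axis. The cap is 28 mm tall, 14 mm below and above this point; the steel collar right under it is 57 mm in diameter.
- barrel_c_cap (a joint): angle of the cap of barrel_c on its thread, rad: 0 = home against its stop (white line on the cap meets the red mark on the collar, on the barrel's -x side); grows counter-clockwise seen from above, to 1.6. One of the three starts 0.7 to 1.3 open, the others at 0. Turns about the upright axis with 0.15 N m of friction, stays where left, does not come off.
- log_book: blue spiral notebook lying on the bench, 210 (x) x 152 (y) x 14 mm, fixed; origin: centre of its underside
- marker: white and black felt marker lying on the notebook, 130 mm long, 18 mm high; origin: centre of its underside; leave it
- driver: screwdriver with a yellow handle lying on the bench left of the cradle, 183 mm long, 26 mm high; origin: centre of its underside; leave it
- filter: white inline filter disc on the bench behind the notebook, 48 mm diameter, 46 mm high; origin: centre of its underside; leave it

How it is judged:
By the outcome, as a careful person would: the job done as asked, in the order asked, and still so for the second after the job is handed in, while the arm keeps its last pose, push and grip.
It also fails if it takes over 72 s, if anything falls off the work surface, if the arm or the gripper's body presses on something with over 40 N, if the wrist force passes 120 N, or if a joint passes its speed limit or range.

## Working session

There is one attempt and no reset: what is moved stays moved. The work goes in short steps, Python scripts to look and compute and a shell command to move; the robot and the scene stay as the last step left them, time stands still between calls to the robot, and variables do not carry over. Pictures are saved under pics/ and viewed, and the job is handed in when it is done.

```bash
ls; mkdir -p pics; python3 - <<'E'
from cell import env, viewer
import cv2
o=env.get_obs()
for k,v in o.items(): print(k,v)
print(env.tcp_to_grasp)
for n in("scene","top"):
    c=viewer.read_camera(n); cv2.imwrite(f"pics/{n}0.png",c["frame"][:,:,::-1]); print(n,c["fx"],c["fy"],c["cx"],c["cy"],c["view"])
E
```

```text
pics
time_s 0.0
qpos [71.68441902 18.43781926 -4.01721877 83.17544774  1.29511553 78.54032193
 -3.25973564]
joint_velocities [ 0.02711041  0.09716943 -0.04889528 -0.08440129 -0.02933807 -0.04696532
 -0.02770252]
effort [-3.05006843e-04 -4.91294432e+01 -4.03828695e-01 -3.12533247e+01
 -6.38627680e-02  4.36140457e-02  1.69376176e-04]
tool_pos [ 0.21272931 -0.61361543  0.22147102]
tool_rot [ 1.79994638e+02  1.08331406e-01 -7.08727739e+01]
force [-0.11328831  0.53436718  0.33016776]
wrist_torque [0.003002   0.02819639 0.03901867]
grip_width 0.08718462615612017
0.0187
scene 455.7903704768975 455.7903704768975 321.31557044114726 200.9157972902368 [[ 0.36765119 -0.92992545 -0.0084413  -0.21406739]
 [-0.55385758 -0.21166102 -0.80525859  0.41174119]
 [ 0.74704376  0.30072956 -0.59286369  0.91609443]
 [ 0.          0.          0.          1.        ]]
top 368.44827917564646 368.44827917564646 319.73109721799415 204.9062578210394 [[ 1.13567772e-02 -9.99934386e-01  1.49928524e-03  1.31231220e-02]
 [-9.80131324e-01 -1.14287716e-02 -1.98020129e-01  5.98501676e-01]
 [ 1.98024271e-01  7.79374055e-04 -9.80196807e-01  9.14989094e-01]
 [ 0.00000000e+00  0.00000000e+00  0.00000000e+00  1.00000000e+00]]
```

View pics/scene0.png

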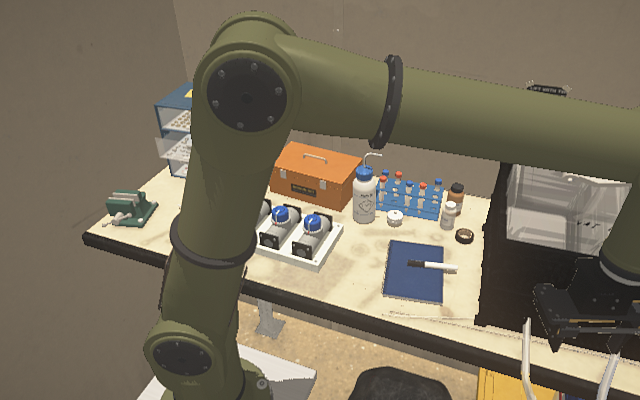

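View pics/top0.png

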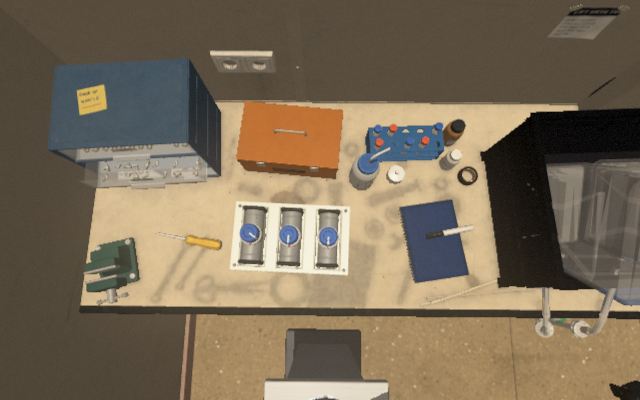

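```bash
cat > h.py <<'E'
import numpy as np, cv2
def cast(c,u,v,z):
    R=c["view"][:3,:3]; t=c["view"][:3,3]; o=-R.T@t
    d=R.T@np.array([(u-c["cx"])/c["fx"],(v-c["cy"])/c["fy"],1]); return o+d*(z-o[2])/d[2]
def proj(c,p):
    q=c["view"][:3,:3]@np.array(p)+c["view"][:3,3]; return np.array([c["fx"]*q[0]/q[2]+c["cx"],c["fy"]*q[1]/q[2]+c["cy"]])
E
python3 - <<'E'
from cell import env, viewer
import cv2,numpy as np
from h import *
c=viewer.read_camera("top"); f=c["frame"]; hsv=cv2.cvtColor(f,cv2.COLOR_RGB2HSV)
cv2.imwrite("pics/topz.png",cv2.resize(f[195:285,220:360,::-1],None,fx=5.5,fy=5.5,interpolation=cv2.INTER_CUBIC))
m=cv2.inRange(hsv,(105,120,90),(125,255,255)); m[:, :225]=0; m[:,360:]=0;m[:195]=0;m[290:]=0
n,l,s,ce=cv2.connectedComponentsWithStats(m)
for i in range(1,n):
    if s[i][4]>50:
        u,v=s[i][0]+s[i][2]/2-.5,s[i][1]+s[i][3]/2-.5
        print(s[i],ce[i],cast(c,u,v,0.0985))
# cradle
m=cv2.inRange(hsv,(0,0,190),(180,60,255)); m[:, :225]=0; m[:,360:]=0;m[:195]=0;m[290:]=0
k=max(cv2.findContours(m,cv2.RETR_EXTERNAL,cv2.CHAIN_APPROX_NONE)[0],key=cv2.contourArea)
r=cv2.minAreaRect(k);print(r,[cast(c,*p,0.028).round(4) for p in cv2.boxPoints(r)],cast(c,*r[0],.028))
m=cv2.inRange(hsv,(105,80,20),(125,255,160)); m[:, :390]=0; m[:,480:]=0;m[:190]=0;m[290:]=0
k=np.vstack([max(cv2.findContours(m,cv2.RETR_EXTERNAL,cv2.CHAIN_APPROX_NONE)[0],key=cv2.contourArea)])
r=cv2.minAreaRect(k);print(r,[cast(c,*p,0.014).round(4) for p in cv2.boxPoints(r)],cast(c,*r[0],.014))
E
```

```text
((290.0542297363281, 237.71231079101562), (117.81377410888672, 69.1126937866211), 2.7702159881591797) [array([0.4284, 0.2561, 0.028 ]), array([0.6147, 0.2581, 0.028 ]), array([ 0.6026, -0.0642,  0.028 ]), array([ 0.4171, -0.0545,  0.028 ])] [0.51394642 0.09869966 0.028     ]
((434.8229064941406, 240.85305786132812), (73.45266723632812, 47.686771392822266), 79.15969848632812) [array([ 0.598 , -0.2146,  0.014 ]), array([ 0.6249, -0.3458,  0.014 ]), array([ 0.4278, -0.371 ,  0.014 ]), array([ 0.4029, -0.2447,  0.014 ])] [ 0.51146444 -0.2941601   0.014     ]
```

View pics/topz.png

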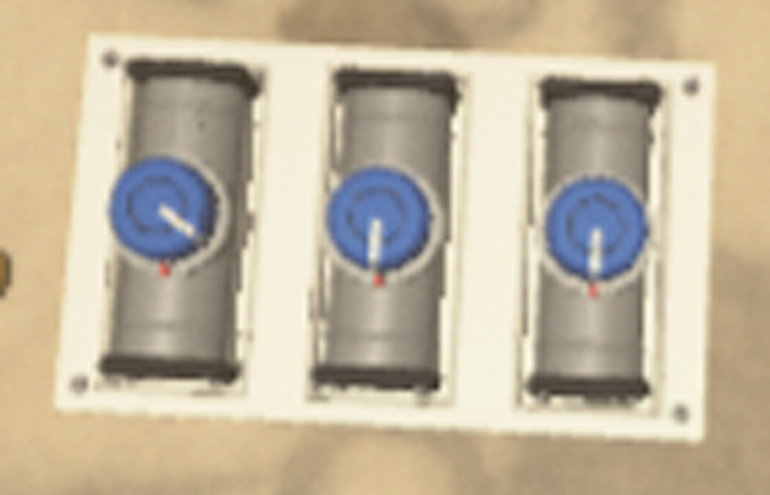

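```bash
python3 - <<'E'
from cell import env, viewer
import cv2,numpy as np
from h import *
c=viewer.read_camera("top"); f=c["frame"]; hsv=cv2.cvtColor(f,cv2.COLOR_RGB2HSV)
m=cv2.inRange(hsv,(100,110,60),(125,255,255)); m[:, :225]=0; m[:,360:]=0;m[:195]=0;m[290:]=0
for k in cv2.findContours(m,cv2.RETR_EXTERNAL,cv2.CHAIN_APPROX_NONE)[0]:
    if cv2.contourArea(k)<60: continue
    x,y,w,h=cv2.boundingRect(k); e=cv2.minEnclosingCircle(cv2.convexHull(k)); print("cap",x,y,w,h,e, cast(c,*e[0],.096))
for nm,lo,hi,x0,x1,y0,y1,z in (("cradle",(0,0,190),(180,60,255),225,360,195,290,.028),("book",(105,80,20),(125,255,160),390,480,190,290,.014)):
    m=cv2.inRange(hsv,lo,hi);mm=0*m;mm[y0:y1,x0:x1]=m[y0:y1,x0:x1]
    k=cv2.convexHull(max(cv2.findContours(mm,cv2.RETR_EXTERNAL,cv2.CHAIN_APPROX_NONE)[0],key=cv2.contourArea))
    P=np.array([cast(c,*p[0],z)[:2] for p in k],np.float32)
    r=cv2.minAreaRect(P); print(nm,r)
m=cv2.inRange(hsv,(0,110,110),(8,255,255))|cv2.inRange(hsv,(172,110,110),(180,255,255)); m[:, :225]=0; m[:,360:]=0;m[:225]=0;m[262:]=0
n,l,s,ce=cv2.connectedComponentsWithStats(m)
for i in range(1,n):print("red",s[i][4],ce[i],cast(c,*ce[i],.0645))
for i,(u0,v0) in enumerate(((220+160/5.5,195+210/5.5),(220+375/5.5,195+220/5.5),(220+597/5.5,195+230/5.5))):
    M=cv2.inRange(hsv,(90,0,150),(130,95,255)); yy,xx=np.nonzero(M); s=np.hypot(xx-u0,yy-v0)<8
    P=np.array([cast(c,a,b,.0925)[:2] for a,b in zip(xx[s],yy[s])]); print(len(P)); 
    if len(P)>3:
        d=np.linalg.svd(P-P.mean(0))[2][0]; print("line",P.mean(0),np.degrees(np.arctan2(d[1],d[0])))
E
```

```text
cap 320 228 17 16 ((328.1492614746094, 235.9776153564453), 8.396557807922363) [ 0.51191107 -0.00199085  0.096     ]
cap 281 226 16 17 ((288.25, 234.0), 8.310484886169434) [0.51572842 0.09800179 0.096     ]
cap 241 224 16 17 ((248.38710021972656, 232.25807189941406), 8.280885696411133) [0.51896    0.19805473 0.096     ]
cradle ((0.5153005123138428, 0.09743723273277283), (0.3131367564201355, 0.18626093864440918), 87.9296875)
book ((0.5149094462394714, -0.2948484718799591), (0.19773899018764496, 0.13398689031600952), 8.559454917907715)
red 3 [249.33333333 243.66666667] [0.49334381 0.20027474 0.0645    ]
red 2 [288.  245.5] [0.48977448 0.10050294 0.0645    ]
red 1 [327. 247.] [4.87076160e-01 4.45739723e-05 6.45000000e-02]
14
line [0.51382711 0.19045538] -123.55831930057211
15
line [0.50741225 0.09885072] -167.4659612162421
16
line [ 0.50252419 -0.00207693] -174.25661612428854
```

```bash
python3 - <<'E'
from cell import env, viewer
import cv2,numpy as np
from h import *
c=viewer.read_camera("top"); s=viewer.read_camera("scene"); 
for p in ((500,285),(482,153),(550,290),(400,308)): print(p,[cast(c,*p,z).round(3) for z in (0,.2,.4)])
for p in ((480,322),(505,165),(486,240)): print("s",p,[cast(s,*p,z).round(3) for z in (0,.2,.4)])
for y in(.198,.098,-.002): print(proj(s,(.517,y,.1)),)
g=s["frame"][130:380,360:640,::-1];cv2.imwrite("pics/s1.png",cv2.resize(g,None,fx=2.5,fy=2.4))
g=c["frame"][100:320,360:640,::-1];cv2.imwrite("pics/t1.png",cv2.resize(g,None,fx=2.8,fy=2.7))
E
```

```text
(500, 285) [array([ 0.396, -0.468,  0.   ]), array([ 0.398, -0.372,  0.2  ]), array([ 0.4  , -0.276,  0.4  ])]
(482, 153) [array([ 0.769, -0.448,  0.   ]), array([ 0.698, -0.356,  0.2  ]), array([ 0.626, -0.264,  0.4  ])]
(550, 290) [array([ 0.384, -0.602,  0.   ]), array([ 0.388, -0.479,  0.2  ]), array([ 0.393, -0.357,  0.4  ])]
(400, 308) [array([ 0.333, -0.197,  0.   ]), array([ 0.347, -0.154,  0.2  ]), array([ 0.361, -0.112,  0.4  ])]
s (480, 322) [array([ 0.407, -0.473,  0.   ]), array([ 0.227, -0.453,  0.2  ]), array([ 0.047, -0.434,  0.4  ])]
s (505, 165) [array([ 1.16 , -0.481,  0.   ]), array([ 0.808, -0.46 ,  0.2  ]), array([ 0.456, -0.438,  0.4  ])]
s (486, 240) [array([ 0.715, -0.458,  0.   ]), array([ 0.465, -0.441,  0.2  ]), array([ 0.214, -0.425,  0.4  ])]
[248.19692728 201.95227383]
[279.77741886 209.55814147]
[312.88672106 217.53220892]
```

View pics/s1.png

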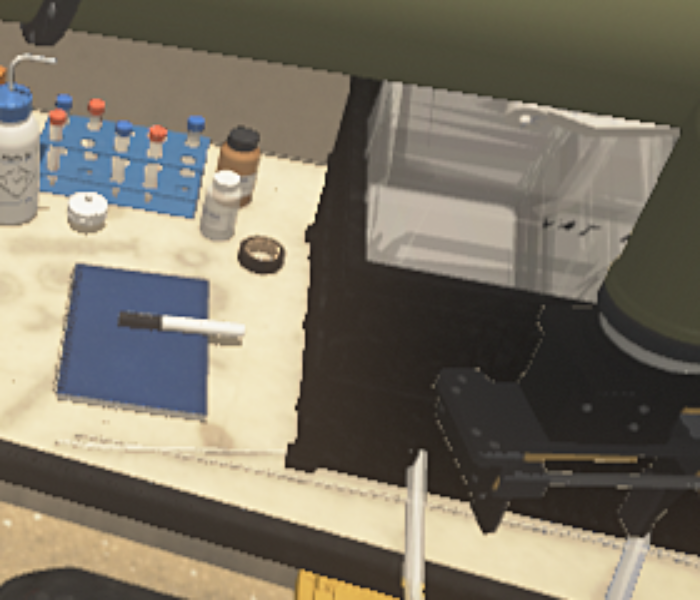

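View pics/t1.png

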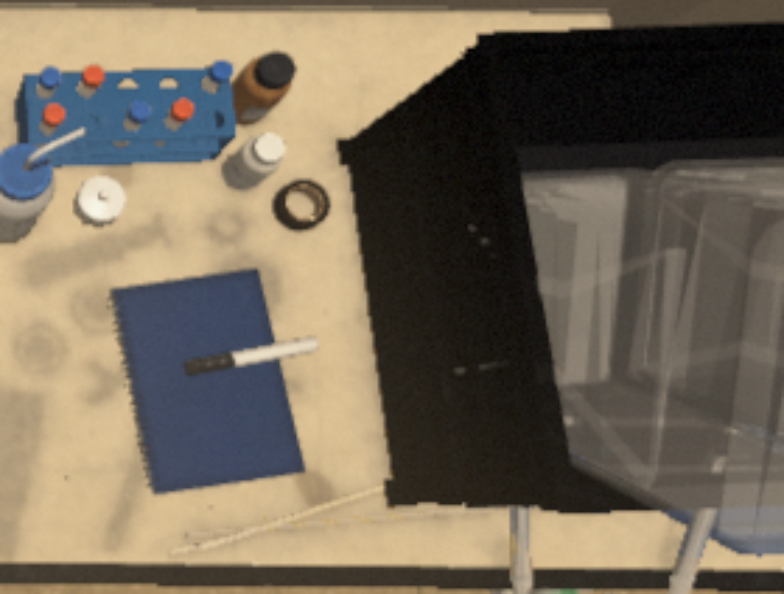

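```bash
python3 - <<'E'
from cell import env, viewer
import cv2,numpy as np
from h import *
c=viewer.read_camera("top"); s=viewer.read_camera("scene"); 
def tri(a,b):
    P=[k["view"][:3] for k in(c,s)]
    K=lambda k:np.array([[k["fx"],0,k["cx"]],[0,k["fy"],k["cy"]],[0,0,1]])
    X=cv2.triangulatePoints(K(c)@P[0],K(s)@P[1],np.array(a,float),np.array(b,float));return (X[:3]/X[3]).ravel()
print(tri((546,289),(527,320)),tri((545,328),(522,400)))
print("book corners",[cast(c,360+a/2.8,100+b/2.7,.014).round(4) for a,b in((112,290),(258,270),(304,471),(155,493))])
cv2.imwrite("pics/s2.png",cv2.resize(s["frame"][220:,440:,::-1],None,fx=4,fy=3.3))
E
```

```text
[ 0.39043165 -0.55910667  0.06239845] [ 0.27467477 -0.59004403 -0.04386174]
book corners [array([ 0.6031, -0.2024,  0.014 ]), array([ 0.6258, -0.3481,  0.014 ]), array([ 0.4226, -0.3799,  0.014 ]), array([ 0.3997, -0.2367,  0.014 ])]
```

View pics/s2.png

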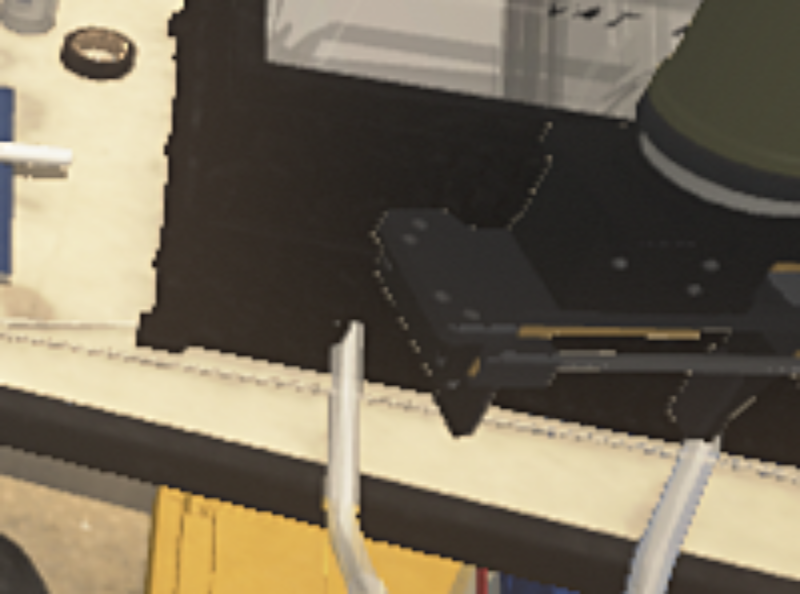

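```bash
python3 -m pendant '[[-0.08,-0.04,0,0,0,0],[-0.22,-0.11,0,0,0,0],[-0.37,-0.18,0,0,0,0],[-0.52,-0.26,0,0,0,0],[-0.67,-0.33,0,0,0,0],[-0.8,-0.4,0,0,0,0],[-0.92,-0.46,0,0,0,0],[-1,-0.5,0,0,0,0]]' 87 40
python3 -m pendant '[[-0.12,-0.11,0,0,0,0],[-0.25,-0.22,0,0,0,0],[-0.38,-0.34,0,0,0,0],[-0.5,-0.45,0,0,0,0],[-0.63,-0.57,0,0,0,0],[-0.76,-0.68,0,0,0,0],[-0.88,-0.8,0,0,0,0],[-1,-0.9,0,0,0,0]]'
```

```text
time_s: 1.4
tool_pos: [0.2276, -0.5025, 0.2227]
tool_rot: [180.0, -0.0, -70.9]
force: [-0.6, 0.2, -0.5]
grip_width: 0.0872
time_s: 2.4
tool_pos: [0.2803, -0.3783, 0.2226]
tool_rot: [-180.0, -0.0, -70.9]
force: [0.8, 0.5, -0.2]
grip_width: 0.0869
```

```bash
python3 -m pendant '[[-0.1,-0.12,0,0,0,-0.08],[-0.2,-0.25,0,0,0,-0.17],[-0.3,-0.38,0,0,0,-0.26],[-0.4,-0.5,0,0,0,-0.35],[-0.5,-0.63,0,0,0,-0.44],[-0.6,-0.76,0,0,0,-0.53],[-0.7,-0.88,0,0,0,-0.62],[-0.8,-1,0,0,0,-0.7]]'
cat >> h.py <<'E'
def rel(p,yaw):
    from cell import env
    from scipy.spatial.transform import Rotation as Q
    o=env.get_obs(); R=Q.from_euler("xyz",o["tool_rot"],degrees=True)
    T=Q.from_euler("xyz",[180,0,yaw],degrees=True)
    print("now",np.round(o["tool_pos"],4),np.round(o["tool_rot"],2),"shares",(R.inv().apply(np.array(p)-o["tool_pos"])/.1).round(3),((R.inv()*T).as_rotvec()*2/np.pi).round(3),"q",np.round(o["qpos"],1))
E
python3 -c "
from h import *
rel((.517,.1977,.2),55)"
```

```text
time_s: 3.4
tool_pos: [0.3482, -0.2701, 0.2225]
tool_rot: [180.0, 0.0, -7.6]
force: [0.2, -0.4, -0.5]
grip_width: 0.0872
now [ 0.3482 -0.2701  0.2225] [179.99   0.    -7.63] shares [ 1.051 -4.86   0.224] [ 0.     0.    -0.696] q [ 53.9  -6.8 -18.  110.4  -2.2  76.1  28.9]
```

```bash
python3 -m pendant '[[0.08,-0.12,0,0,0,-0.07],[0.15,-0.25,0,0,0,-0.14],[0.23,-0.38,0,0,0,-0.22],[0.3,-0.5,0,0,0,-0.29],[0.38,-0.63,0,0,0,-0.36],[0.45,-0.76,0,0,0,-0.43],[0.53,-0.88,0,0,0,-0.5],[0.6,-1,0,0,0,-0.58]]'
python3 -c "
from h import *
rel((.517,.1977,.2),55)"
```

```text
time_s: 4.4
tool_pos: [0.4213, -0.1793, 0.2226]
tool_rot: [180.0, 0.0, 44.6]
force: [-0.3, 0.1, -0.2]
grip_width: 0.0868
now [ 0.4213 -0.1793  0.2226] [1.7999e+02 1.0000e-02 4.4560e+01] shares [ 3.327 -2.015  0.225] [ 0.     0.    -0.116] q [ 44.8  -4.5 -23.6 108.2  -1.9  75.9  66.2]
```

```bash
python3 -m pendant '[[0.12,-0.08,0,0,0,-0.02],[0.25,-0.15,0,0,0,-0.04],[0.38,-0.23,0,0,0,-0.06],[0.5,-0.3,0,0,0,-0.08],[0.63,-0.38,0,0,0,-0.1],[0.76,-0.45,0,0,0,-0.12],[0.88,-0.53,0,0,0,-0.12],[1,-0.6,0,0,0,-0.12]]'
python3 -c "
from h import *
rel((.5175,.1977,.2),55)"
```

```text
time_s: 5.4
tool_pos: [0.4509, -0.0664, 0.2225]
tool_rot: [180.0, 0.0, 55.1]
force: [0.1, 0.4, 0.5]
grip_width: 0.0872
now [ 0.4509 -0.0664  0.2225] [1.800e+02 1.000e-02 5.512e+01] shares [ 2.548 -0.964  0.225] [0.    0.    0.001] q [ 38.2  -4.9 -31.1 108.3  -2.6  75.9  62.9]
```

```bash
python3 -m pendant '[[0.12,-0.05,0,0,0,0],[0.25,-0.1,0,0,0,0],[0.38,-0.15,0,0,0,0],[0.5,-0.2,0,0,0,0],[0.63,-0.25,0,0,0,0],[0.76,-0.3,0,0,0,0],[0.88,-0.35,0,0,0,0],[1,-0.4,0,0,0,0]]'
python3 -m pendant '[[0.12,-0.05,0,0,0,0],[0.25,-0.1,0,0,0,0],[0.38,-0.15,0,0,0,0],[0.5,-0.2,0,0,0,0],[0.63,-0.25,0,0,0,0],[0.76,-0.3,0,0,0,0],[0.88,-0.35,0,0,0,0],[1,-0.4,0,0,0,0]]'
python3 - <<'E'
from h import *
rel((.5195,.199,.076),55)
from cell import viewer
c=viewer.read_camera("top");cv2.imwrite("pics/t2.png",cv2.resize(c["frame"][150:300,180:380,::-1],None,fx=4,fy=4))
E
```

```text
time_s: 6.4
tool_pos: [0.4752, 0.0384, 0.2225]
tool_rot: [-180.0, 0.0, 55.1]
force: [-0.8, -0.4, -0.1]
grip_width: 0.0866
time_s: 7.4
tool_pos: [0.4996, 0.1433, 0.2225]
tool_rot: [180.0, 0.0, 55.1]
force: [-0.5, 0.2, -0.1]
grip_width: 0.0871
now [0.4996 0.1433 0.2225] [180.     0.    55.12] shares [ 0.571 -0.155  1.465] [0.    0.    0.001] q [ 24.2   5.4 -45.2 100.2   3.9  76.1  33.2]
```

View pics/t2.png

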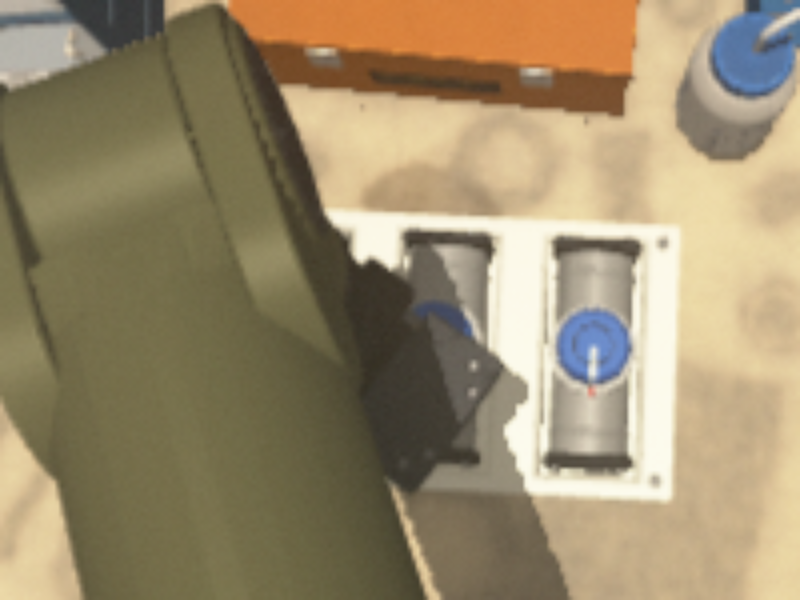

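```bash
python3 - <<'E'
from cell import viewer
import cv2
c=viewer.read_camera("scene");cv2.imwrite("pics/s3.png",c["frame"][:,:,::-1])
c=viewer.read_camera("top");cv2.imwrite("pics/t3.png",c["frame"][:,:,::-1])
E
```

```text
(no output)
```

View pics/s3.png

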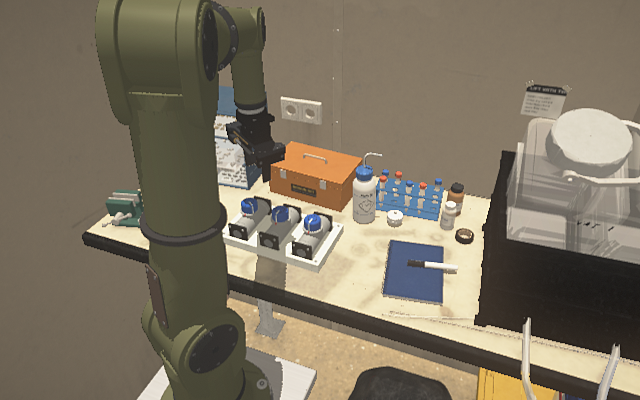

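View pics/t3.png

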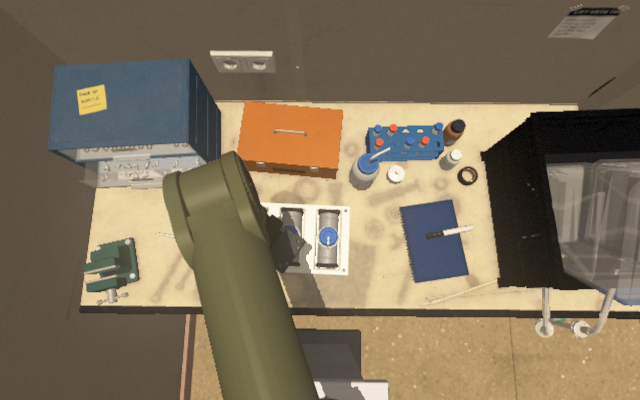

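```bash
python3 -m pendant '[[0.12,-0.04,0,0,0,0],[0.26,-0.08,0,0,0,0],[0.41,-0.12,0,0,0,0],[0.52,-0.15,0.1,0,0,0],[0.57,-0.16,0.25,0,0,0],[0.57,-0.16,0.45,0,0,0],[0.57,-0.16,0.65,0,0,0],[0.57,-0.16,0.85,0,0,0]]'
python3 - <<'E'
from h import *
rel((.5195,.199,.076),55)
from cell import viewer
c=viewer.read_camera("scene");cv2.imwrite("pics/s4.png",cv2.resize(c["frame"][130:280,190:350,::-1],None,fx=4,fy=4))
c=viewer.read_camera("top");cv2.imwrite("pics/t4.png",cv2.resize(c["frame"][150:300,180:380,::-1],None,fx=4,fy=4))
E
```

```text
time_s: 8.55
tool_pos: [0.5185, 0.1976, 0.1357]
tool_rot: [-180.0, 0.1, 55.1]
force: [0.7, 0.6, 0.7]
grip_width: 0.0869
now [0.5185 0.1976 0.1357] [-1.7998e+02  6.0000e-02  5.5080e+01] shares [0.017 0.    0.597] [-0.     0.001  0.001] q [ 16.9  15.5 -46.3 101.8  12.1  67.9  22.1]
```

View pics/s4.png

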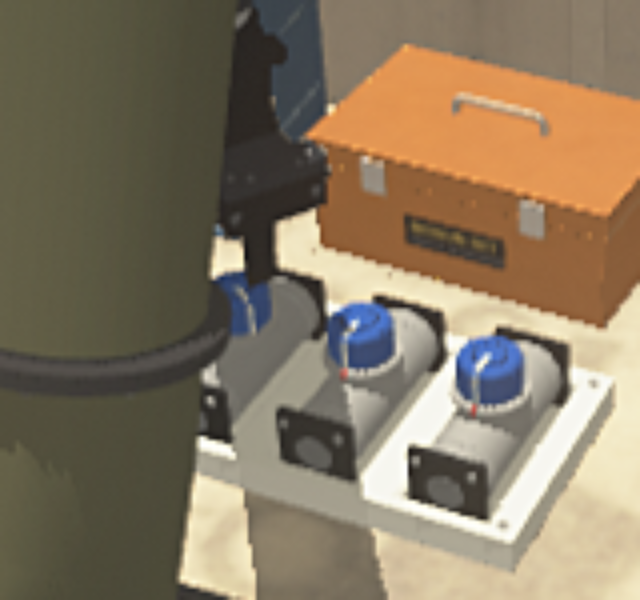

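```bash
python3 -m pendant '[[0.01,0,0.1,0,0,0],[0.01,0,0.22,0,0,0],[0.01,0,0.34,0,0,0],[0.01,0,0.45,0,0,0],[0.01,0,0.54,0,0,0],[0.01,0,0.59,0,0,0],[0.01,0,0.6,0,0,0],[0.01,0,0.6,0,0,0]]'
python3 -m pendant '[[0,0,0,0,0,0],[0,0,0,0,0,0],[0,0,0,0,0,0],[0,0,0,0,0,0],[0,0,0,0,0,0],[0,0,0,0,0,0],[0,0,0,0,0,0],[0,0,0,0,0,0]]' 30 35
python3 -c "
from cell import env
o=env.get_obs();print(o['force'],o['wrist_torque'],o['grip_width'],o['tool_pos'])"
```

```text
time_s: 9.65
tool_pos: [0.5197, 0.1993, 0.0778]
tool_rot: [180.0, -0.0, 55.1]
force: [-0.1, -0.2, 0.4]
grip_width: 0.0868
time_s: 10.65
tool_pos: [0.5194, 0.199, 0.0775]
tool_rot: [180.0, 0.0, 55.1]
force: [-1.1, -1.2, 0.8]
grip_width: 0.0449
[-1.14156057 -1.24826375  0.81886365] [-0.18347726  0.0681141  -0.02434152] 0.04487125366473661 [0.51939267 0.19900131 0.07752046]
```

```bash
python3 -m pendant '[[0,0,0,0,0,0.07],[0,0,0,0,0,0.14],[0,0,0,0,0,0.21],[0,0,0,0,0,0.28],[0,0,0,0,0,0.35],[0,0,0,0,0,0.42],[0,0,0,0,0,0.49],[0,0,0,0,0,0.55]]'
python3 -c "
from cell import env
o=env.get_obs();print(o['force'],o['wrist_torque'],o['grip_width'],o['tool_pos'],o['tool_rot'])"
python3 -m pendant '[[0,0,0,0,0,0.03],[0,0,0,0,0,0.06],[0,0,0,0,0,0.08],[0,0,0,0,0,0.1],[0,0,0,0,0,0.1],[0,0,0,0,0,0.1],[0,0,0,0,0,0.1],[0,0,0,0,0,0.1]]'
python3 - <<'E'
from h import *
from cell import env,viewer
o=env.get_obs();print(o['force'],o['wrist_torque'],o['grip_width'],o['tool_pos'],o['tool_rot'])
c=viewer.read_camera("scene");cv2.imwrite("pics/s5.png",cv2.resize(c["frame"][160:280,190:350,::-1],None,fx=5,fy=5))
c=viewer.read_camera("top");cv2.imwrite("pics/t5.png",cv2.resize(c["frame"][180:300,200:360,::-1],None,fx=5,fy=5))
E
```

```text
time_s: 11.65
tool_pos: [0.5197, 0.1994, 0.0775]
tool_rot: [180.0, -0.0, 5.5]
force: [-0.2, -0.7, -0.1]
grip_width: 0.0447
[-0.15378713 -0.7128652  -0.12546631] [-0.12873875 -0.1886337   0.14181476] 0.04471825897998024 [0.51974238 0.19935853 0.07752263] [ 1.79998427e+02 -4.18668705e-02  5.48448466e+00]
time_s: 12.65
tool_pos: [0.5195, 0.199, 0.0775]
tool_rot: [180.0, -0.0, -3.4]
force: [1.2, -1.0, 0.8]
grip_width: 0.0453
[ 1.17514608 -0.98814147  0.81926431] [-0.34255606 -0.16132712  0.10303675] 0.04528122023034572 [0.51949942 0.19902489 0.07750148] [ 1.79984571e+02 -6.19172003e-04 -3.37935356e+00]
```

View pics/s5.png

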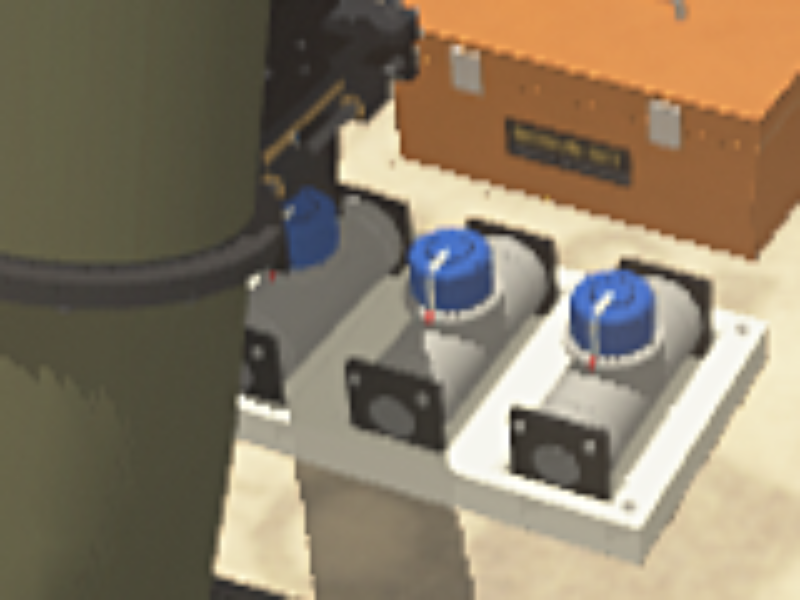

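View pics/t5.png

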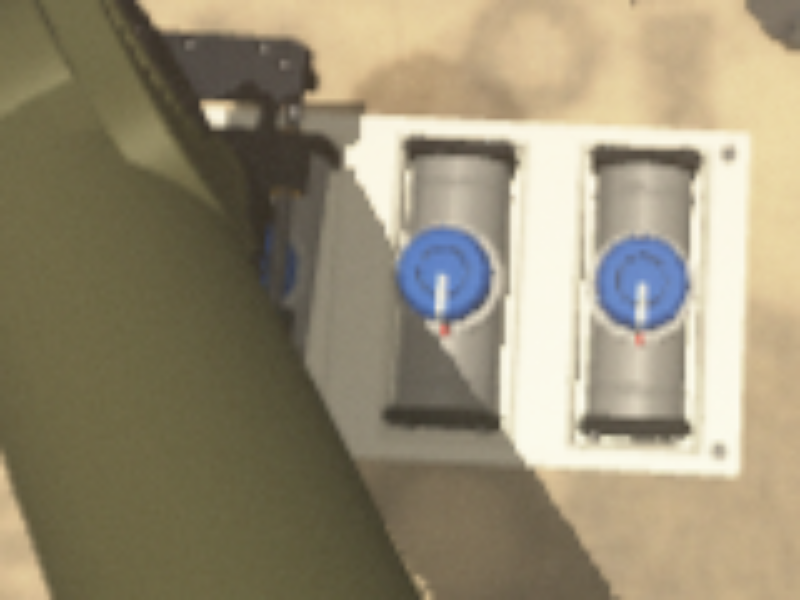

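```bash
python3 -m pendant '[[0,0,0,0,0,0.02],[0,0,0,0,0,0.04],[0,0,0,0,0,0.06],[0,0,0,0,0,0.08],[0,0,0,0,0,0.09],[0,0,0,0,0,0.1],[0,0,0,0,0,0.1],[0,0,0,0,0,0.1]]'
python3 - <<'E'
from cell import env
o=env.get_obs();print(o['force'],o['wrist_torque'],o['grip_width'],o['tool_pos'],o['tool_rot'])
E
```

```text
time_s: 13.75
tool_pos: [0.5198, 0.1998, 0.0779]
tool_rot: [-179.9, -0.0, -12.4]
force: [2.3, 3.4, 0.4]
grip_width: 0.0448
[2.31818652 3.40220726 0.43510186] [ 0.89558521 -0.7318052   0.84589118] 0.04479010369258213 [0.51977385 0.19983475 0.07790098] [-1.79937915e+02 -3.48199001e-02 -1.23752304e+01]
```

```bash
python3 -m pendant '[[0,0,0,0,0,0],[0,0,0,0,0,0],[0,0,0,0,0,0],[0,0,0,0,0,0],[0,0,0,0,0,-0.03],[0,0,0,0,0,-0.07],[0,0,0,0,0,-0.11],[0,0,0,0,0,-0.11]]' 75
python3 - <<'E'
from h import *
from cell import env,viewer
o=env.get_obs();print(o['force'],o['wrist_torque'],o['grip_width'],o['tool_pos'],o['tool_rot'])
c=viewer.read_camera("scene");cv2.imwrite("pics/s6.png",cv2.resize(c["frame"][160:250,200:300,::-1],None,fx=6,fy=6,interpolation=cv2.INTER_CUBIC))
E
```

```text
time_s: 14.75
tool_pos: [0.5193, 0.199, 0.0774]
tool_rot: [180.0, 0.0, -2.5]
force: [0.1, -0.7, -0.3]
grip_width: 0.075
[ 0.11436801 -0.74107044 -0.32320146] [-0.03344006 -0.07343213 -0.01228217] 0.07498717153009225 [0.51932678 0.19902278 0.07743417] [ 1.79984335e+02  2.33204543e-02 -2.53250756e+00]
```

View pics/s6.png

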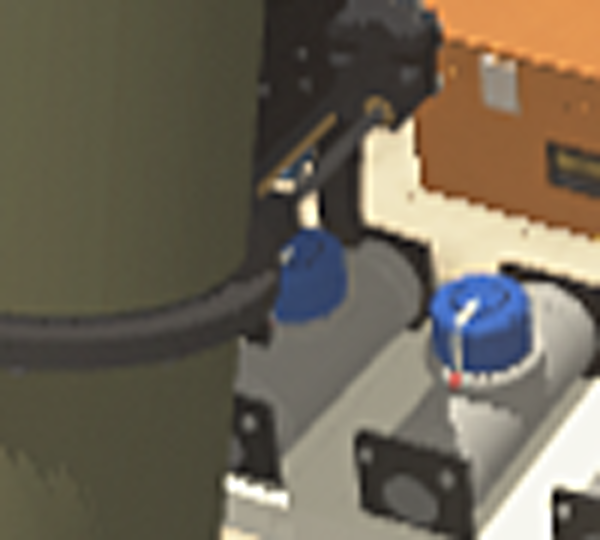

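```bash
python3 -m pendant '[[0,0,0,0,0,0],[0,0,0,0,0,0],[0,0,0,0,0,0],[0,0,0,0,0,0],[0,0,0,0,0,0],[0,0,-0.02,0,0,0],[0,0,-0.05,0,0,0],[0,0,-0.1,0,0,0]]' 30 60
python3 -m pendant '[[0,0,-0.1,0,0,0],[0,0,-0.22,0,0,0],[0,0,-0.36,0,0,0],[0,0,-0.5,0,0,0],[0,0,-0.65,0,0,0],[0,0,-0.78,0,0,0],[0,0,-0.86,0,0,0],[0,0,-0.9,0,0,0]]'
python3 - <<'E'
from h import *
from cell import env,viewer
o=env.get_obs();print(o['force'],o['wrist_torque'],o['grip_width'],o['tool_pos'],o['tool_rot'],o['qpos'].round(1))
c=viewer.read_camera("scene");cv2.imwrite("pics/s7.png",cv2.resize(c["frame"][110:250,190:350,::-1],None,fx=5,fy=4,interpolation=cv2.INTER_CUBIC))
E
```

```text
time_s: 15.8
tool_pos: [0.5191, 0.1991, 0.0874]
tool_rot: [180.0, 0.1, -2.5]
force: [-0.2, 0.0, -2.7]
grip_width: 0.0447
time_s: 16.8
tool_pos: [0.5195, 0.1993, 0.178]
tool_rot: [-180.0, -0.0, -2.5]
force: [0.5, -0.1, -2.1]
grip_width: 0.0447
[ 0.53910991 -0.05109463 -2.14148177] [ 0.02777919 -0.05481041  0.00014728] 0.044715108357934914 [0.51954414 0.19926726 0.17798363] [-1.79999263e+02 -1.80384335e-02 -2.47319372e+00] [  9.   11.5 -36.7  99.    7.2  71.8 -31.8]
```

View pics/s7.png

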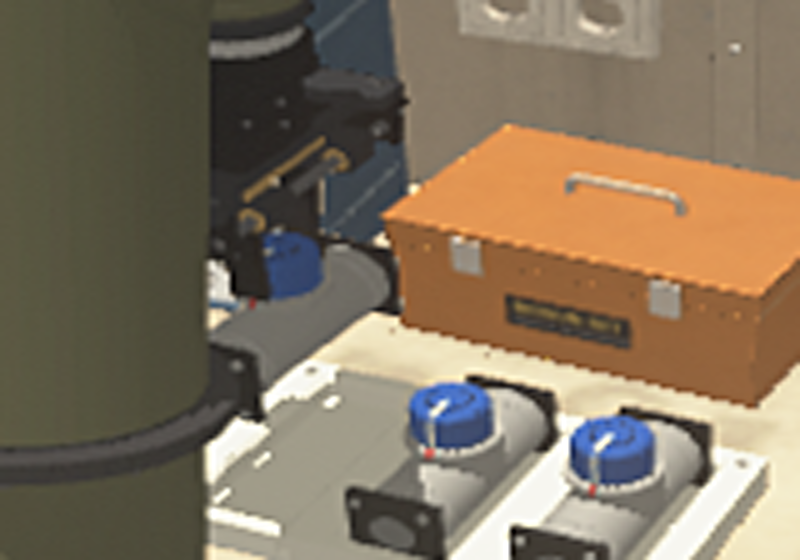

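```bash
cat > m.py <<'E'
from cell import env,viewer
import numpy as np
T=[];F=[]
for i in range(4):
    o=env.get_obs();T.append(o["wrist_torque"]);F.append(o["force"])
    if i<3: viewer.read_camera("top")
print("t",o["time_s"],"torque",np.mean(T,0).round(3),"sd",np.std(T,0).round(3),"F",np.mean(F,0).round(2),"w",round(o["grip_width"],4),o["tool_pos"].round(4),o["tool_rot"].round(2))
E
python3 m.py
python3 -m pendant '[[0,0,0,0,0.06,0],[0,0,0,0,0.15,0],[0,0,0,0,0.24,0],[0,0,0,0,0.3,0],[0,0,0,0,0.3,0],[0,0,0,0,0.3,0],[0,0,0,0,0.3,0],[0,0,0,0,0.3,0]]'
python3 m.py
python3 -m pendant '[[0,0,0,0,-0.06,0],[0,0,0,0,-0.15,0],[0,0,0,0,-0.24,0],[0,0,0,0,-0.3,0],[0,0,0,0,-0.3,0],[0,0,0,0,-0.3,0],[0,0,0,0,-0.3,0],[0,0,0,0,-0.3,0]]'
python3 m.py
```

```text
t 17.0 torque [-0.042 -0.093  0.004] sd [0.036 0.04  0.021] F [ 0.01 -0.22 -2.63] w 0.0445 [0.5192 0.1991 0.1771] [ 1.7998e+02  4.0000e-02 -2.4800e+00]
time_s: 18.0
tool_pos: [0.52, 0.1992, 0.1775]
tool_rot: [-179.9, -26.9, -2.5]
force: [-0.2, 0.9, -2.6]
grip_width: 0.0449
t 18.15 torque [ 0.033  0.809 -0.01 ] sd [0.012 0.01  0.039] F [ 0.17  0.39 -2.98] w 0.0446 [0.5197 0.1992 0.1774] [-179.98  -26.96   -2.5 ]
time_s: 19.15
tool_pos: [0.5189, 0.1994, 0.1779]
tool_rot: [180.0, -0.1, -2.4]
force: [-0.5, -0.2, -3.1]
grip_width: 0.0447
t 19.3 torque [-0.024 -0.102  0.015] sd [0.022 0.025 0.04 ] F [-0.07 -0.11 -3.18] w 0.0447 [0.5193 0.1992 0.1778] [ 1.7998e+02 -5.0000e-02 -2.4600e+00]
```

```bash

python3 -m pendant '[[0,0,0,0,-0.06,0],[0,0,0,0,-0.15,0],[0,0,0,0,-0.24,0],[0,0,0,0,-0.3,0],[0,0,0,0,-0.3,0],[0,0,0,0,-0.3,0],[0,0,0,0,-0.3,0],[0,0,0,0,-0.3,0]]'
python3 m.py
python3 -m pendant '[[0,0,0,0,0.06,0],[0,0,0,0,0.15,0],[0,0,0,0,0.24,0],[0,0,0,0,0.3,0],[0,0,0,0,0.3,0],[0,0,0,0,0.3,0],[0,0,0,0,0.3,0],[0,0,0,0,0.3,0]]'
python3 m.py
```

```text
time_s: 20.3
tool_pos: [0.5192, 0.1994, 0.1785]
tool_rot: [180.0, 26.9, -2.4]
force: [-0.1, -0.5, -2.0]
grip_width: 0.0444
t 20.45 torque [-0.042 -0.956  0.029] sd [0.034 0.014 0.024] F [ 0.14 -0.28 -2.72] w 0.0446 [0.5194 0.1992 0.178 ] [179.99  26.93  -2.47]
time_s: 21.45
tool_pos: [0.5199, 0.1991, 0.177]
tool_rot: [-180.0, 0.1, -2.5]
force: [0.7, 0.5, -2.8]
grip_width: 0.0447
t 21.6 torque [-0.012 -0.095  0.016] sd [0.04  0.028 0.018] F [ 0.37  0.04 -3.13] w 0.0447 [0.5195 0.1992 0.1772] [-1.7999e+02  6.0000e-02 -2.4900e+00]
```

```bash

python3 -m pendant '[[0,0,0.12,0,0,0],[0,0,0.3,0,0,0],[0,0,0.48,0,0,0],[0,0,0.65,0,0,0],[0,0,0.8,0,0,0],[0,0,0.9,0,0,0],[0,0,0.97,0,0,0],[0,0,1,0,0,0]]'
python3 -m pendant '[[0,0,0,0,0,0],[0,0,0,0,0,0],[0,0,0,0,0,0],[0,0,-0.08,0,0,0],[0,0,-0.25,0,0,0],[0,0,-0.42,0,0,0],[0,0,-0.6,0,0,0],[0,0,-0.7,0,0,0]]' 87
python3 - <<'E'
from h import *
from cell import viewer
rel((.5168,.0995,.15),-2.1)
c=viewer.read_camera("scene");cv2.imwrite("pics/s8.png",cv2.resize(c["frame"][140:280,190:350,::-1],None,fx=5,fy=4,interpolation=cv2.INTER_CUBIC))
E
```

```text
time_s: 22.6
tool_pos: [0.5195, 0.1992, 0.0774]
tool_rot: [180.0, 0.0, -2.5]
force: [-4.5, -2.1, 10.6]
grip_width: 0.0446
time_s: 23.6
tool_pos: [0.5202, 0.1995, 0.1495]
tool_rot: [-180.0, -0.1, -2.5]
force: [0.5, 0.4, -0.7]
grip_width: 0.0869
now [0.5202 0.1995 0.1495] [-1.7997e+02 -1.3000e-01 -2.4800e+00] shares [ 0.01   1.001 -0.006] [-0.    -0.001 -0.004] q [  8.8  12.9 -36.7 101.    8.3  68.6 -32.7]
```

View pics/s8.png

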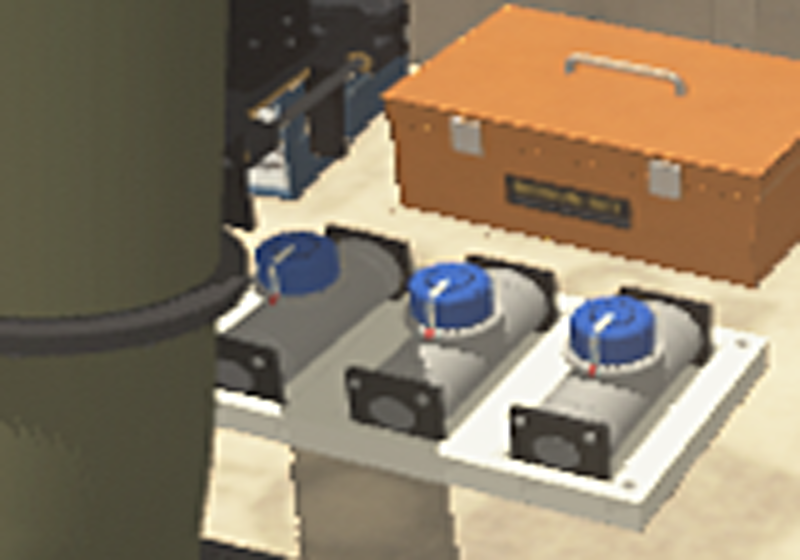

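```bash

python3 -m pendant '[[0,0.15,0,0,0,0],[0,0.38,0,0,0,0],[0,0.62,0,0,0,0],[0,0.85,0,0,0,0],[0,1,0.1,0,0,0],[0,1,0.32,0,0,0],[0,1,0.55,0,0,0],[0,1,0.73,0,0,0]]'
python3 -m pendant '[[0,0,0,0,0,0],[0,0,0,0,0,0],[0,0,0,0,0,0],[0,0,0,0,0,0],[0,0,0,0,0,0],[0,0,-0.05,0,0,0],[0,0,-0.15,0,0,0],[0,0,-0.25,0,0,0]]' 30
python3 -m pendant '[[0,0,-0.12,0,0,0],[0,0,-0.3,0,0,0],[0,0,-0.48,0,0,0],[0,0,-0.65,0,0,0],[0,0,-0.75,0,0,0],[0,0,-0.75,0,0,0],[0,0,-0.75,0,0,0],[0,0,-0.75,0,0,0]]'
python3 m.py
```

```text
time_s: 24.65
tool_pos: [0.5141, 0.0987, 0.0725]
tool_rot: [180.0, 0.1, -2.5]
force: [-0.1, 0.3, 0.4]
grip_width: 0.0872
time_s: 25.65
tool_pos: [0.5146, 0.0993, 0.0997]
tool_rot: [180.0, 0.1, -2.5]
force: [1.2, -0.0, -6.6]
grip_width: 0.045
time_s: 26.65
tool_pos: [0.5146, 0.0992, 0.1737]
tool_rot: [180.0, 0.1, -2.5]
force: [0.1, 0.5, -6.5]
grip_width: 0.0451
t 26.8 torque [-0.014 -0.027 -0.007] sd [0.012 0.02  0.032] F [-0.39 -0.17 -6.53] w 0.0448 [0.5149 0.0993 0.174 ] [ 1.80e+02  5.00e-02 -2.47e+00]
```

```bash

python3 -m pendant '[[0,0,0,0,0.06,0],[0,0,0,0,0.15,0],[0,0,0,0,0.24,0],[0,0,0,0,0.3,0],[0,0,0,0,0.3,0],[0,0,0,0,0.3,0],[0,0,0,0,0.3,0],[0,0,0,0,0.3,0]]'
python3 -m pendant '[[0,0,0,0,-0.06,0],[0,0,0,0,-0.15,0],[0,0,0,0,-0.24,0],[0,0,0,0,-0.3,0],[0,0,0,0,-0.3,0],[0,0,0,0,-0.3,0],[0,0,0,0,-0.3,0],[0,0,0,0,-0.3,0]]'
python3 m.py
python3 -m pendant '[[0,0,0,0,-0.06,0],[0,0,0,0,-0.15,0],[0,0,0,0,-0.24,0],[0,0,0,0,-0.3,0],[0,0,0,0,-0.3,0],[0,0,0,0,-0.3,0],[0,0,0,0,-0.3,0],[0,0,0,0,-0.3,0]]'
python3 -m pendant '[[0,0,0,0,0.06,0],[0,0,0,0,0.15,0],[0,0,0,0,0.24,0],[0,0,0,0,0.3,0],[0,0,0,0,0.3,0],[0,0,0,0,0.3,0],[0,0,0,0,0.3,0],[0,0,0,0,0.3,0]]'
python3 m.py
```

```text
time_s: 27.8
tool_pos: [0.5157, 0.0995, 0.1746]
tool_rot: [-179.9, -26.9, -2.5]
force: [-0.4, 0.1, -5.9]
grip_width: 0.0448
time_s: 28.8
tool_pos: [0.5148, 0.0993, 0.1749]
tool_rot: [179.9, -0.1, -2.5]
force: [-0.4, -0.5, -5.8]
grip_width: 0.0449
t 28.95 torque [-0.025 -0.19  -0.023] sd [0.015 0.023 0.026] F [-0.01 -0.27 -6.47] w 0.0447 [0.515  0.0993 0.1749] [ 1.7997e+02 -6.0000e-02 -2.4700e+00]
time_s: 29.95
tool_pos: [0.515, 0.0994, 0.1754]
tool_rot: [180.0, 26.9, -2.5]
force: [0.3, -0.5, -7.0]
grip_width: 0.0445
time_s: 30.95
tool_pos: [0.5154, 0.0994, 0.1741]
tool_rot: [-180.0, 0.1, -2.5]
force: [-0.6, -0.3, -6.9]
grip_width: 0.045
t 31.1 torque [ 0.015 -0.008  0.011] sd [0.017 0.023 0.019] F [-0.27 -0.14 -6.42] w 0.0449 [0.5153 0.0994 0.1742] [-1.7997e+02  6.0000e-02 -2.4800e+00]
```

```bash

python3 -m pendant '[[0,0,0,0,0.06,0],[0,0,0,0,0.15,0],[0,0,0,0,0.24,0],[0,0,0,0,0.3,0],[0,0,0,0,0.3,0],[0,0,0,0,0.3,0],[0,0,0,0,0.3,0],[0,0,0,0,0.3,0]]'
python3 -m pendant '[[0,0,0,0,-0.06,0],[0,0,0,0,-0.15,0],[0,0,0,0,-0.24,0],[0,0,0,0,-0.3,0],[0,0,0,0,-0.3,0],[0,0,0,0,-0.3,0],[0,0,0,0,-0.3,0],[0,0,0,0,-0.3,0]]'
python3 m.py
python3 -c "
from h import *
rel((.5128,-.2918,.215),-2.5)"
```

```text
time_s: 32.1
tool_pos: [0.5157, 0.0995, 0.1746]
tool_rot: [-179.9, -26.9, -2.5]
force: [0.7, -0.8, -6.1]
grip_width: 0.0445
time_s: 33.1
tool_pos: [0.5148, 0.0993, 0.1749]
tool_rot: [179.9, -0.1, -2.5]
force: [-0.5, -0.2, -5.7]
grip_width: 0.0446
t 33.25 torque [ 0.003 -0.2   -0.016] sd [0.026 0.052 0.023] F [-0.12  0.01 -6.49] w 0.0449 [0.515  0.0993 0.1748] [ 1.7997e+02 -5.0000e-02 -2.4700e+00]
now [0.515  0.0993 0.1748] [ 1.7997e+02 -5.0000e-02 -2.4700e+00] shares [ 0.147  3.908 -0.399] [ 0.    -0.001  0.   ] q [ 20.2   7.2 -36.4 103.5   4.6  70.7 -19.9]
```

```bash

python3 -m pendant '[[-0.03,0,-0.12,0,0,0],[-0.07,0,-0.3,0,0,0],[-0.12,0,-0.5,0,0,0],[-0.18,0.02,-0.67,0,0,0],[-0.22,0.1,-0.77,0,0,0],[-0.25,0.25,-0.8,0,0,0],[-0.25,0.42,-0.8,0,0,0],[-0.25,0.6,-0.8,0,0,0]]'
python3 -m pendant '[[0,0.14,0,0,0,0],[0,0.28,0,0,0,0],[0,0.42,0,0,0,0],[0,0.55,0,0,0,0],[0,0.68,0,0,0,0],[0,0.8,0,0,0,0],[0,0.92,0,0,0,0],[0,1,0,0,0,0]]'
python3 -m pendant '[[0,0.1,0,0,0,0],[0,0.23,0,0,0,0],[0,0.37,0,0,0,0],[0,0.5,0,0,0,0],[0,0.64,0,0,0,0],[0,0.77,0,0,0,0],[0,0.9,0,0,0,0],[0,1,0,0,0,0]]'
python3 - <<'E'
from h import *
from cell import viewer
rel((.5128,-.2918,.25),-2.5)
c=viewer.read_camera("scene");cv2.imwrite("pics/s9.png",c["frame"][:,:,::-1])
E
```

```text
time_s: 34.25
tool_pos: [0.4869, 0.0384, 0.2539]
tool_rot: [180.0, 0.1, -2.5]
force: [0.3, 0.3, -6.5]
grip_width: 0.0451
time_s: 35.25
tool_pos: [0.4832, -0.0604, 0.2545]
tool_rot: [180.0, 0.0, -2.5]
force: [-0.6, -0.3, -6.2]
grip_width: 0.0448
time_s: 36.25
tool_pos: [0.4788, -0.1604, 0.2545]
tool_rot: [180.0, 0.0, -2.5]
force: [0.5, 0.6, -6.5]
grip_width: 0.0445
now [ 0.4788 -0.1604  0.2545] [ 1.7999e+02  1.0000e-02 -2.5000e+00] shares [0.397 1.298 0.045] [ 0.  0. -0.] q [ 36.3   0.7 -20.9  99.9   0.3  79.4  12.9]
```

View pics/s9.png

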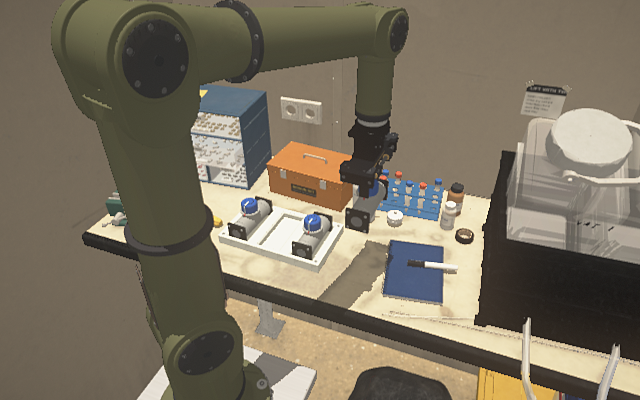

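```bash

python3 -m pendant '[[0.05,0.14,0,0,0,0],[0.1,0.28,0,0,0,0],[0.15,0.42,0,0,0,0],[0.2,0.55,0,0,0,0],[0.25,0.68,0,0,0,0],[0.3,0.8,0,0,0,0],[0.35,0.92,0,0,0,0],[0.4,1,0,0,0,0]]'
python3 -m pendant '[[0,0.08,0,0,0,0],[0,0.16,0,0,0,0],[0,0.22,0,0,0,0],[0,0.26,0,0,0,0],[0,0.28,0,0,0,0],[0,0.28,0,0,0,0],[0,0.28,0,0,0,0],[0,0.28,0,0,0,0]]'
python3 - <<'E'
from h import *
from cell import viewer
rel((.5128,-.2905,.25),-2.5)
c=viewer.read_camera("scene");cv2.imwrite("pics/s10.png",c["frame"][:,:,::-1])
c=viewer.read_camera("top");cv2.imwrite("pics/t10.png",c["frame"][:,:,::-1])
E
python3 m.py
```

```text
time_s: 37.3
tool_pos: [0.5148, -0.262, 0.2544]
tool_rot: [180.0, 0.0, -2.5]
force: [-0.8, -0.4, -7.2]
grip_width: 0.0449
time_s: 38.3
tool_pos: [0.5134, -0.2887, 0.2546]
tool_rot: [180.0, 0.0, -2.5]
force: [0.6, -0.2, -6.2]
grip_width: 0.0447
now [ 0.5134 -0.2887  0.2546] [180.     0.    -2.45] shares [-0.006  0.018  0.046] [0.    0.    0.001] q [ 40.9  11.  -16.3  89.    3.1  80.5  21.9]
t 38.55 torque [-0.017 -0.176  0.018] sd [0.019 0.029 0.016] F [ 0.17 -0.02 -6.26] w 0.0449 [ 0.5134 -0.2889  0.2546] [180.     0.    -2.47]
```

View pics/s10.png

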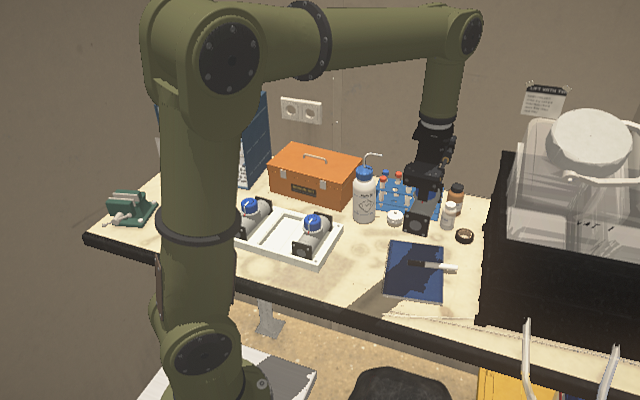

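View pics/t10.png

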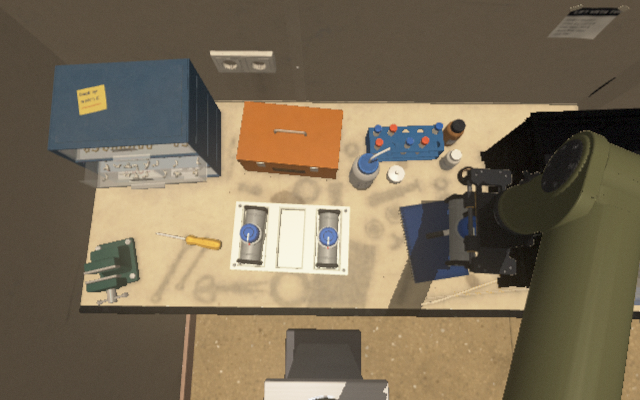

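```bash
python3 - <<'E'
import cv2,numpy as np
t=cv2.imread("pics/t10.png")[195:285,225:360];s=cv2.imread("pics/s10.png")[120:250,370:480]
a=cv2.resize(t,(480,400),interpolation=cv2.INTER_CUBIC);b=cv2.resize(s,(310,400),interpolation=cv2.INTER_CUBIC)
cv2.imwrite("pics/z10.png",np.hstack([a,b]))
E
```

```text
(no output)
```

View pics/z10.png

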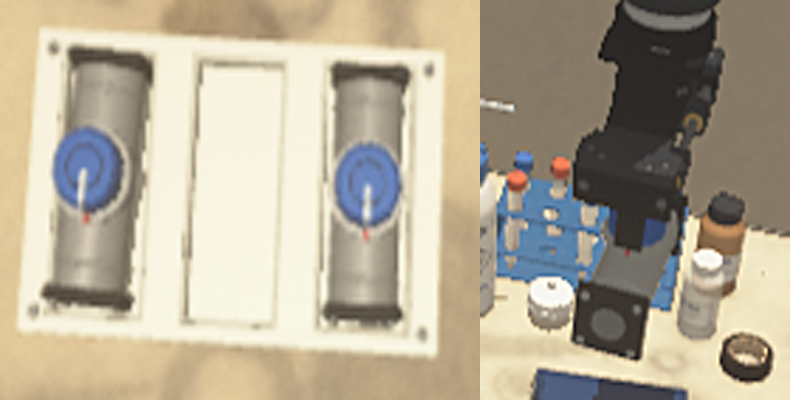

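```bash
python3 -c "
from cell import env
print(env.get_obs()['joint_velocities'].round(2)); print(env.sign_off())"
```

```text
[ 0.02 -0.04 -0.    0.05  0.16 -0.03  0.06]
the job is handed in; nothing more can be done
None
```

The job is handed in at about 38.6 s: the arm is holding the rattling barrel, the middle one, level and still over the middle of the blue notebook.

- **Loose cap:** It was on the left barrel (y ≈ +0.2). I turned it clockwise in the cradle until the wrist torque jumped from about 0.1 to 0.85 N m at the stop, then eased the grip. Later pictures from both cameras show its white line on the red mark.
- **Left barrel:** I lifted it and tilted it ±27° both ways. The moment, read level, stayed at −0.09 to −0.10 N m, so it is silent. I set it back, and the top view shows it seated in its pocket.
- **Middle barrel:** The level moment switched between about −0.01 and −0.19 N m with the tilt direction, and did so again on a repeat tilt. That swing of about 0.18 N m is a little under the 0.22 given, but well above the noise of about 0.03.
- **Right barrel:** I did not lift it, because the rattler had already been found.
- **Final state:** The tool is at (0.513, −0.289, 0.255), with the barrel's underside worked out at about 0.18 m above the notebook. It is gripped with 60 N. The screwdriver, marker and filter were never touched, and no check failed.

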